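# Seat the pipe block in the soldering jig by way of the mat

### The job

Two brass pieces with copper tail pipes lie in the grey two-channel rack: a plain pipe block, and a stop valve with a handwheel on top. Take the plain one by its brass block, lay it down right way up on the black rubber mat and let go of it; then take it by its copper pipe and set the block fully down in the pocket of the steel jig, with the pipe out through the jig's slot, and let go. Leave the valve in its place in the rack.

Things in the scene. Friction and masses are not known exactly. Their poses are not given: they have to be found in the camera images.
- fitting: Plain pipe block, 0.3 kg: brass block 40 (its x) x 36 (y) x 44 mm high; copper pipe, 22 mm diameter, leaves its +x face, spanning x = 20 to 150 mm, axis 22 mm above the underside. Origin: centre of the block's underside; x along the pipe, z up. It stands level on its block alone. Starts level in either rack channel, underside 20 mm above the table, pipe hidden, block sticking out.
- fitting_tail (a point): Centre of the free end of that pipe, at (150, 0, 22) mm in the frame of the fitting.
- valve: Bystander in the other rack channel: the same brass block and copper pipe, but with a dark round handwheel (44 mm across) on a stem on top, 70 mm high in all. Origin and axes like the fitting's. To be left alone.
- rack: Fixed grey rack, two channels along its x at y = -45 and +45 mm, from x = 24 to 175 mm, 34 mm wide inside, walls 80 mm above the table. Origin on the table midway between the two brass blocks, which rest at x = 0 in front of the channels on tongues 26 mm wide, 20 mm high, with finger room on both sides. Pieces lift straight up.
- mat: Fixed flat black rubber mat on the table, 240 mm (its x) by 150 mm (its y), 3 mm thick. Origin: centre of its underside, on the table.
- jig: Fixed steel jig. Origin: on the table under the pocket's centre; x points out through the slot. Pocket open on top, 60 (x) x 54 mm (y) inside, floor 8 mm above the table, walls 8 mm thick, 64 mm above the table: no finger room beside the block. The +x wall (x = 30 to 38 mm) has an upright slot for the pipe, 42 mm wide, open at the top, down to the floor; bare table beyond.
- jig_pocket (a point): Centre of the pocket's floor, 8 mm above the table: where the centre of the block's underside belongs, the block's x along the jig's x.
Not all that is in view belongs to the job. Leave any green look-alike of the valve alone. There is more than one size of the jig; the job needs the smaller.

How it is judged:
On the way:
1. the pipe block lies right way up on the mat, let go and at rest (x of fitting in the frame of mat between -0.12 and 0.12 m and y of fitting in the frame of mat between -0.075 and 0.075 m and z of fitting in the frame of mat below 0.012 m and angle between fitting's own z axis and vertical below 0.2 rad and contact force between the fingers and fitting below 0.05 N and linear speed of fitting below 0.02 m/s), for 0.2 s.
At the end, for the whole second after the job is handed in: The plain pipe block is at rest on the floor of the jig's pocket (underside within 8 mm of the floor, centre within 15 mm along and 14 mm across the pocket, within 10 degrees of upright) with its pipe out through the slot, and the valve is within 30 mm of its starting place in the rack (x of fitting in the frame of jig_pocket between -0.015 and 0.015 m and y of fitting in the frame of jig_pocket between -0.014 and 0.014 m and z of fitting in the frame of jig_pocket below 0.008 m and x of fitting_tail in the frame of jig above 0.1 m and angle between fitting's own z axis and vertical below 0.17 rad and linear speed of fitting below 0.02 m/s and distance of valve from where it was at the start of the episode below 0.03 m); the robot touches nothing.
It fails at once if the valve is moved more than 30 mm (distance of valve from where it was at the start of the episode above 0.03 m).
It also fails if it takes over 64 s, if anything falls off the work surface, if the arm or the gripper's body presses on something with over 40 N, if the wrist force passes 120 N, or if a joint passes its speed limit or range.

### The arm

A 6-joint arm with a two-finger parallel gripper is mounted at the origin on the work surface. World frame = base frame: x ahead of the robot, y to its left, z up, the work surface at z = 0. Lengths are in m, angles in rad, forces in N, time in s.
With the tool pointing down it reaches from about 0.15 to 0.775 m from the base axis. Payload 6.1 kg.
Tool frame: the origin (TCP) lies at the very end of the fingers, on their centre line; the grasp point (between the pads) lies 19 mm behind it; z points along the fingers, y is the direction in which the jaws open and shut (so a half turn about z gives the same grasp; the last joint's range is limited). The gripper opens to 85 mm and grips with 20 to 120 N. Pads are 22 mm wide; open, the fingers measure 114 mm over their backs; the gripper's body (76 mm by 85 mm) begins 54 mm behind the grasp point. The pads swing forward as they close: fully open they stand 13 mm farther back than shut.
Start: joints at [1.342, 0.126, -0.04, 1.405, 0, 1.571], TCP at [0.119, 0.511, 0.231] pointing down, gripper open.
Joint ranges: [-2.72, 2.72], [-0.95, 1.95], [-1.27, 1.35], [-1.78, 2.02], [-1.46, 1.47], [-3.14, 3.14]. Speed limits (rad/s): [2.39, 2.39, 3.01, 3.14, 3.14, 3.14].

### API

Orientations are given as a unit quaternion [w, x, y, z].
In Python, from workcell import r gives the robot as it stands.
- The arm moves only by the tool arm_command, never from a script. Its argument "plan" is a list of rows, each an object with "linear": the shift along the tool's x, y, z as a fraction of full scale, a list of three; "angular": the turn, a rotation vector about the tool's x, y, z as a fraction of full scale, a list of three; "gripper": the opening, from 0 (shut) to 1 (fully open). A call has 1 to 12 rows; each row is the pose to reach, as a shift and turn from the pose commanded when the call began, along the tool's axes at that moment; what a row does not reach only later rows make up. Full scale, the value 1, is 1000 mm for a shift and pi/4 rad for a turn. A row lasts 1/8 s, in which the tool goes at most 62.5 mm and 10.7 degrees, less where a joint would pass 70% of its speed; a pose out of reach is approached as far as the arm can. A call with a number of a shift or a turn outside -1 to 1 is refused whole. A call with a gripper value outside its range is refused whole. The fingers move at their own pace and stop on an object; the grip force is fixed at half the most. Time passes only in rows, so rows that repeat a pose let the fingers close. It gives the time, the measured TCP pose, the force and the opening at its end, in the units of the state.
- r.get_state(): the state, without advancing time (a new reading comes with each control period).
- r.camera(name): name is "side" or "top" or "wrist"; returns a dict with "image" (384x512x3 uint8, red, green, blue), "range_z" (384x512 float32, m along the optical axis (not along the pixel's ray), 0 where there is no reading), "camera_matrix" (3x3 intrinsics, pixels), "xyz" and "orientation" of the camera in the world; the wrist camera has in their place "hand_eye" (4x4, takes a point from camera to tool coordinates, whose origin is the TCP and whose axes are the flange's). Camera axes: x right, y down, z forward; pixel columns grow to the right and rows downward; lengths in m; the calibration is good to about 2 mm. A picture is of the moment at which its call begins: read the wrist's pose just before it.
- r.finish_job(): hands the job in, once; it reports no verdict.
The state is a dict: "time_s": time; "qpos": joint angles; "dq": joint speeds; "joint_torque": joint torques, N m; "position": TCP position; "tcp_rot": TCP orientation; "force": force on the tool from outside, world axes, zero at the start; "ft_torque": the same for the moment, N m; "gripper_width": finger opening in m.
Only numpy, scipy, OpenCV 4.12 (cv2) and the standard library are available. Lean on these libraries where they do the work, as an engineer would, in place of code of your own. Each camera call takes 0.05 s, during which the arm holds its last target.

## Working session

There is one attempt and no reset: what is moved stays moved. The work goes in short steps, Python scripts to look and compute and a tool call to move; the robot and the scene stay as the last step left them, time stands still between calls to the robot, and variables do not carry over. Pictures are saved under pics/ and viewed, and the job is handed in when it is done.

Besides the shell and the picture viewer there is one more tool, called as name([rows], argument=value, ...), one row to a line, values as JSON. arm_command: Moves the arm, as the interface text tells. Shift numbers are shares of 1000 mm and turn numbers shares of pi/4 rad, none past 1 either way. Its arguments: {"type":"object","properties":{"plan":{"type":"array"}},"required":["plan"]}

```bash
ls; mkdir -p pics; python3 - <<'E'
from workcell import r
import cv2,numpy as np,pickle
print(r.get_state())
for n in ("top","side"):
    c=r.camera(n); pickle.dump(c,open(n+"0.pkl","wb"))
    cv2.imwrite(f"pics/{n}0.png",c["image"][:,:,::-1]); print(n,c["camera_matrix"],c["xyz"],c["orientation"])
E
```

```text
pics
{'time_s': 0.0, 'qpos': array([ 1.34202857e+00,  1.26371261e-01, -4.06113230e-02,  1.40538583e+00,
        1.76704751e-05,  1.57083135e+00]), 'dq': array([ 6.25297784e-05, -2.34401247e-03, -6.78803320e-04, -1.16377139e-03,
        1.36424828e-03, -5.54991918e-05]), 'joint_torque': array([ 1.02146303e-03, -4.35914505e+01,  3.52922523e+01,  1.73767121e-02,
        7.75263970e-05, -9.90476480e-06]), 'position': array([0.11896149, 0.51092956, 0.23053153]), 'tcp_rot': array([-9.84788601e-05,  1.14151987e-01,  9.93462987e-01, -7.79902402e-04]), 'force': array([-0.55525877,  0.03753557,  0.01915179]), 'ft_torque': array([-0.01994315,  0.00854625, -0.09865702]), 'gripper_width': 0.08523975279224938}
top [[461.66922341   0.         252.03195156]
 [  0.         461.66922341 193.00949329]
 [  0.           0.           1.        ]] [ 0.22132926 -0.01019066  1.33953162] [ 0.07478212 -0.6848003   0.72108179 -0.07414329]
side [[357.01231922   0.         252.89517223]
 [  0.         357.01231922 196.8807606 ]
 [  0.           0.           1.        ]] [0.28610476 0.66202469 0.69983979] [ 0.05981521 -0.14413878  0.90308073 -0.40011416]
```

View pics/top0.png

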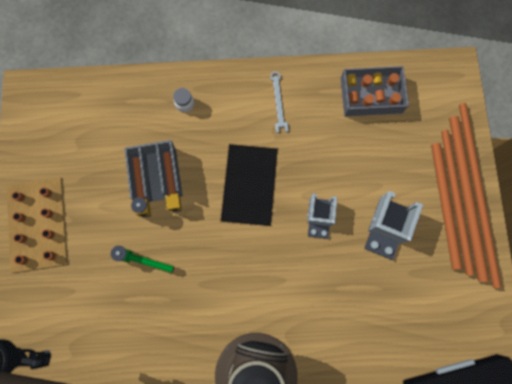

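View pics/side0.png

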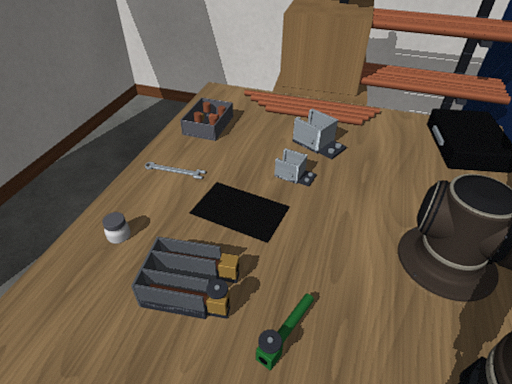

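The top view shows the rack at about (155,178) with the plain block at (174,202) and the valve at (139,205). The mat is at (250,185), the small jig at (322,212) and the large jig at (393,225). Both jigs' open sides point up in the image (+x). Next I'll measure these.

```bash
cat > h.py <<'E'
import numpy as np,cv2,pickle
from scipy.spatial.transform import Rotation as R
def Rq(q): return R.from_quat(np.r_[q[1:],q[0]]).as_matrix()
def cloud(c,Rw=None,t=None):
    if Rw is None: Rw,t=Rq(c["orientation"]),np.array(c["xyz"])
    K=c["camera_matrix"];z=c["range_z"];v,u=np.mgrid[:z.shape[0],:z.shape[1]]
    P=np.stack([(u-K[0,2])/K[0,0]*z,(v-K[1,2])/K[1,1]*z,z],-1)@Rw.T+t
    P[z<=0]=np.nan
    return P
def rect(p):
    (c,s,a)=cv2.minAreaRect((p[:,:2]*1000).astype(np.float32)); return np.round(c,1),np.round(s,1),round(a,2)
E
python3 - <<'E'
from h import *
for n in("top","side"):
    c=pickle.load(open(n+"0.pkl","rb"));P=cloud(c);im=c["image"].astype(int);hsv=cv2.cvtColor(c["image"],cv2.COLOR_RGB2HSV)
    Z=P[...,2]
    if n=="top":
        print("table z",np.nanmedian(Z[240:260,200:220]))
        big=cv2.resize(c["image"][120:260,110:350],None,fx=3.3,fy=3.3,interpolation=cv2.INTER_CUBIC)
        cv2.imwrite("pics/topcrop.png",big[:,:,::-1])
    # mat
    X,Y=P[...,0],P[...,1]
    m=(im.max(2)<45)&(abs(Z)<.02)&(X>.25)&(X<.7)&(abs(Y)<.3)
    k,l,st,ce=cv2.connectedComponentsWithStats(m.astype(np.uint8)); i=1+np.argmax(st[1:,4])
    print(n,"mat",rect(P[l==i]),ce[i],np.nanmedian(Z[l==i]))
    y=(hsv[...,0]>15)&(hsv[...,0]<32)&(hsv[...,1]>150)&(Z>.04)&(Z<.12)&(hsv[...,2]>90)
    k,l,st,ce=cv2.connectedComponentsWithStats(y.astype(np.uint8))
    for i in range(1,k):
        if st[i,4]>20: q=P[l==i];print(n,"brass",ce[i],st[i,4],rect(q),rect(q[q[:,2]>np.nanmax(q[:,2])-.008]),np.nanmax(q[:,2]))
    # tall structures
    for nm,zr in(("60-68",(.056,.07)),("74-84",(.073,.086))):
        m=(Z>zr[0])&(Z<zr[1])&(X>.2)&(X<.75)&(abs(Y)<.5)&(hsv[...,1]<90)
        k,l,st,ce=cv2.connectedComponentsWithStats(m.astype(np.uint8))
        for i in range(1,k):
            if st[i,4]>25: print(n,nm,ce[i],st[i,4],rect(P[l==i]))
E
```

```text
table z 0.0005854981982709173
top mat (array([535.4,  -9.2]), array([141.8, 231.9]), 81.61) [249.11406206 184.94492592] 0.0032885432416216442
top brass [172.90821256 201.18357488] 207 (array([485.6, 209.3]), array([48.1, 36.6]), 7.51) (array([480.9, 209.1]), array([38.7, 33.9]), 7.51) 0.07256902892971695
top 60-68 [377.928 106.84 ] 125 (array([ 739.2, -400.6]), array([180.1,  19.4]), 89.73)
top 60-68 [131.37837838 153.97297297] 37 (array([623.1, 329.7]), array([26. , 53.6]), 62.52)
top 60-68 [144.11538462 167.34615385] 26 (array([586.8, 288.9]), array([69.8,  1.7]), 7.5)
top 60-68 [132.07317073 184.92682927] 41 (array([541.7, 324. ]), array([97.2,  4.1]), 4.94)
top 60-68 [323.18930041 211.09053498] 243 (array([ 439.4, -213.3]), array([70.5, 77.8]), 79.34)
top 60-68 [410.68181818 218.95454545] 44 (array([ 393.9, -452.7]), array([ 9.1, 83.2]), 70.42)
top 60-68 [388.5        233.93181818] 44 (array([ 357.4, -390.3]), array([98.2,  7.4]), 61.19)
top 60-68 [118.02409639 252.78313253] 83 (array([344.8, 358.4]), array([38.7, 38.2]), 66.21)
top 74-84 [150.06896552 165.51888342] 609 (array([5
[... 1126 characters left out ...]
ay([146.5,  25.9]), 9.23)
side 60-68 [179.12720848 261.51590106] 283 (array([582.3, 245.4]), array([150.1,  35.1]), 20.17)
side 60-68 [170.19548872 279.85338346] 266 (array([577.7, 294.4]), array([144.1,  25.5]), 16.12)
side 60-68 [167.72373541 296.39299611] 257 (array([570.5, 334.1]), array([150.1,   5.4]), 8.09)
side 60-68 [272.07407407 349.51851852] 27 (array([338.2, 371.9]), array([19.1, 14. ]), 50.12)
side 74-84 [318.89873418 116.08860759] 79 (array([ 403. , -452.8]), array([15.6, 87.2]), 69.65)
side 74-84 [314.14383562 127.15068493] 146 (array([ 399.6, -378.8]), array([142.3,  74.1]), 16.6)
side 74-84 [172.89940387 266.95529061] 1342 (array([579.5, 267.2]), array([151.5, 137.9]), 7.03)
```

View pics/topcrop.png

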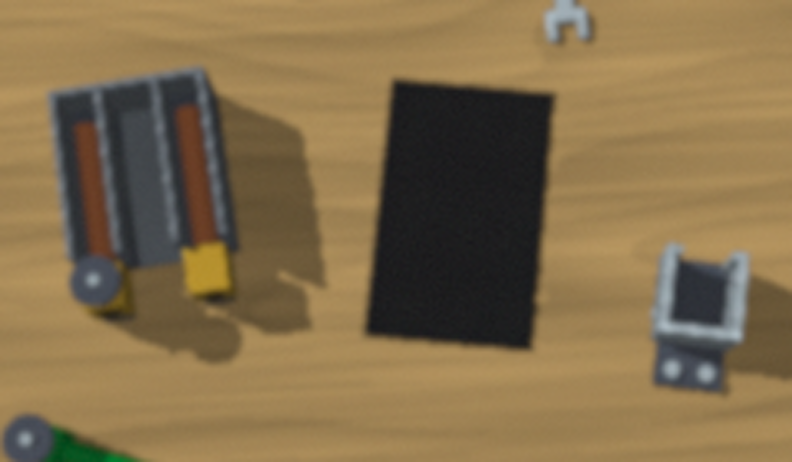

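```bash
cat >> h.py <<'E'
def go(x,y,z,yawdeg):
    """row for a target TCP (m) with tool down, tool y along fitting y of that yaw"""
    from workcell import r
    s=r.get_state(); Rt=Rq(s["tcp_rot"]); p=np.array(s["position"])
    a=np.radians(yawdeg); T=np.array([[-np.cos(a),-np.sin(a),0],[-np.sin(a),np.cos(a),0],[0,0,-1]]).T.copy()
    T=np.column_stack([[-np.cos(a),-np.sin(a),0],[-np.sin(a),np.cos(a),0],[0,0,-1]])
    lin=Rt.T@(np.array([x,y,z])-p); ang=R.from_matrix(Rt.T@T).as_rotvec()/(np.pi/4)
    print("lin",np.round(lin,4),"ang",np.round(ang,3))
def wrist(name):
    from workcell import r
    s=r.get_state(); c=r.camera("wrist"); Rt=Rq(s["tcp_rot"]);H=np.array(c["hand_eye"])
    Rw=Rt@H[:3,:3]; t=Rt@H[:3,3]+np.array(s["position"])
    cv2.imwrite(f"pics/{name}.png",c["image"][:,:,::-1]); P=cloud(c,Rw,t); c["P"]=P;c["campos"]=t
    pickle.dump(c,open(name+".pkl","wb")); print("campos",t,"t",s["time_s"]); return c
E
python3 -c "
from h import *
go(.483,.2093,.25,7.05)"
```

```text
lin [-0.4229 -0.2113 -0.0191] ang [-0.002 -0.    -0.448]
```

arm_command([
  {"linear":[-0.423,-0.211,-0.019],"angular":[0,0,-0.448],"gripper":1},
  {"linear":[-0.423,-0.211,-0.019],"angular":[0,0,-0.448],"gripper":1},
  {"linear":[-0.423,-0.211,-0.019],"angular":[0,0,-0.448],"gripper":1},
  {"linear":[-0.423,-0.211,-0.019],"angular":[0,0,-0.448],"gripper":1},
  {"linear":[-0.423,-0.211,-0.019],"angular":[0,0,-0.448],"gripper":1},
  {"linear":[-0.423,-0.211,-0.019],"angular":[0,0,-0.448],"gripper":1},
  {"linear":[-0.423,-0.211,-0.019],"angular":[0,0,-0.448],"gripper":1},
  {"linear":[-0.423,-0.211,-0.019],"angular":[0,0,-0.448],"gripper":1},
  {"linear":[-0.423,-0.211,-0.019],"angular":[0,0,-0.448],"gripper":0.75},
  {"linear":[-0.423,-0.211,-0.019],"angular":[0,0,-0.448],"gripper":0.75},
  {"linear":[-0.423,-0.211,-0.019],"angular":[0,0,-0.448],"gripper":0.75},
  {"linear":[-0.423,-0.211,-0.019],"angular":[0,0,-0.448],"gripper":0.75},
])

```text
time_s: 1.6
position: [0.4825, 0.2107, 0.2505]
tcp_rot: [0.0, -0.062, 0.998, 0.0]
force: [0.8, -0.7, 0.1]
gripper_width: 0.064
```

```bash
python3 - <<'E'
from h import *
c=wrist("w1")
P=c["P"];hsv=cv2.cvtColor(c["image"],cv2.COLOR_RGB2HSV);Z=P[...,2]
y=(hsv[...,0]>15)&(hsv[...,0]<32)&(hsv[...,1]>150)&(Z>.058)&(Z<.072)
k,l,st,ce=cv2.connectedComponentsWithStats(y.astype(np.uint8))
for i in range(1,k):
    if st[i,4]>60: print(ce[i],st[i,4],rect(P[l==i]),np.nanmedian(Z[l==i]))
go(.483,.2093,.03,7.05)
E
```

```text
campos [0.40370596 0.20091877 0.39286413] t 1.6
[255.87624309 168.2121547 ] 905 (array([485.9, 210. ]), array([39.2, 34.6]), 6.42) 0.06401177710311245
[322.09139785 160.84408602] 186 (array([469.1, 289.4]), array([27.4, 50.2]), 58.12) 0.06326660386250696
lin [-2.000e-04 -1.400e-03  2.205e-01] ang [0.    0.    0.002]
```

View pics/w1.png

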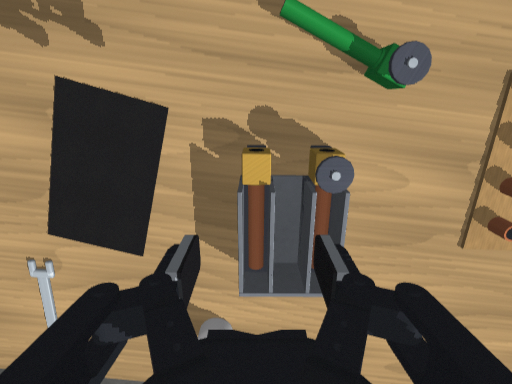

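The wrist view shows the plain block at pixel (256,168), centre about (485, 210) mm, and the valve at (325,170). I'll descend on the block.

arm_command([
  {"linear":[-0.002,-0.001,0.06],"angular":[0,0,0],"gripper":0.75},
  {"linear":[-0.002,-0.001,0.12],"angular":[0,0,0],"gripper":0.75},
  {"linear":[-0.002,-0.001,0.16],"angular":[0,0,0],"gripper":0.75},
  {"linear":[-0.002,-0.001,0.19],"angular":[0,0,0],"gripper":0.75},
  {"linear":[-0.002,-0.001,0.21],"angular":[0,0,0],"gripper":0.75},
  {"linear":[-0.002,-0.001,0.219],"angular":[0,0,0],"gripper":0.75},
  {"linear":[-0.002,-0.001,0.219],"angular":[0,0,0],"gripper":0.75},
  {"linear":[-0.002,-0.001,0.219],"angular":[0,0,0],"gripper":0.2},
  {"linear":[-0.002,-0.001,0.219],"angular":[0,0,0],"gripper":0.2},
  {"linear":[-0.002,-0.001,0.219],"angular":[0,0,0],"gripper":0.2},
  {"linear":[-0.002,-0.001,0.219],"angular":[0,0,0],"gripper":0.2},
  {"linear":[-0.002,-0.001,0.219],"angular":[0,0,0],"gripper":0.2},
])

```text
time_s: 3.15
position: [0.4861, 0.2096, 0.0326]
tcp_rot: [0.001, -0.062, 0.998, 0.001]
force: [-0.3, 0.3, 6.5]
gripper_width: 0.0351
```

arm_command([
  {"linear":[0,0,-0.01],"angular":[0,0,0],"gripper":0.2},
  {"linear":[0,0,-0.03],"angular":[0,0,0],"gripper":0.2},
  {"linear":[0,0,-0.06],"angular":[0,0,0],"gripper":0.2},
  {"linear":[0,0,-0.09],"angular":[0,0,0],"gripper":0.2},
  {"linear":[0,0,-0.12],"angular":[0,0,0],"gripper":0.2},
  {"linear":[0,0,-0.14],"angular":[0,0,0],"gripper":0.2},
  {"linear":[0,0,-0.14],"angular":[0,0,0],"gripper":0.2},
])

```text
time_s: 4.03
position: [0.4859, 0.2093, 0.1727]
tcp_rot: [0.001, -0.061, 0.998, 0.0]
force: [0.7, 0.2, -5.1]
gripper_width: 0.0353
```

```bash
python3 - <<'E'
from h import *
from workcell import r
c=r.camera("side");cv2.imwrite("pics/s2.png",c["image"][:,:,::-1])
go(.505,-.005,.17,-8.4)
E
```

```text
lin [ 0.0067 -0.2149  0.0013] ang [0.    0.    0.343]
```

View pics/s2.png

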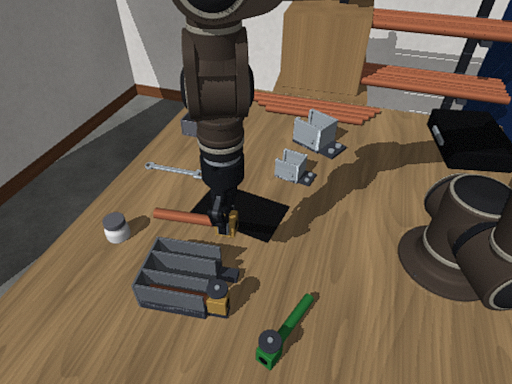

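The piece is held and level, with the pipe running left from about (210,220) in the side view, clear of the rack. Now over to the mat.

arm_command([
  {"linear":[0.007,-0.05,0],"angular":[0,0,0.1],"gripper":0.2},
  {"linear":[0.007,-0.1,0],"angular":[0,0,0.2],"gripper":0.2},
  {"linear":[0.007,-0.15,0],"angular":[0,0,0.3],"gripper":0.2},
  {"linear":[0.007,-0.2,0],"angular":[0,0,0.343],"gripper":0.2},
  {"linear":[0.007,-0.215,0],"angular":[0,0,0.343],"gripper":0.2},
  {"linear":[0.007,-0.215,0.05],"angular":[0,0,0.343],"gripper":0.2},
  {"linear":[0.007,-0.215,0.09],"angular":[0,0,0.343],"gripper":0.2},
  {"linear":[0.007,-0.215,0.12],"angular":[0,0,0.343],"gripper":0.2},
  {"linear":[0.007,-0.215,0.137],"angular":[0,0,0.343],"gripper":0.2},
  {"linear":[0.007,-0.215,0.146],"angular":[0,0,0.343],"gripper":0.2},
  {"linear":[0.007,-0.215,0.152],"angular":[0,0,0.343],"gripper":0.2},
  {"linear":[0.007,-0.215,0.152],"angular":[0,0,0.343],"gripper":0.2},
])

```text
time_s: 5.58
position: [0.5047, -0.005, 0.0193]
tcp_rot: [-0.0, 0.073, 0.997, 0.0]
force: [-0.2, 0.4, -4.0]
gripper_width: 0.0356
```

```bash
python3 - <<'E'
from h import *
from workcell import r
c=r.camera("side");cv2.imwrite("pics/s3.png",cv2.resize(c["image"][130:290,130:350,::-1],None,fx=3.5,fy=3.5))
E
```

```text
(no output)
```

View pics/s3.png

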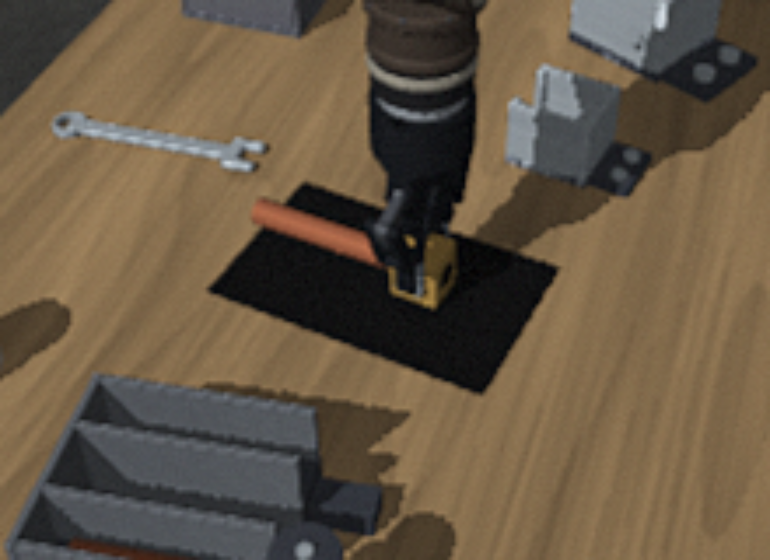

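The block is over the mat with about 4 mm still to go. I'll lower it the rest, release and retreat.

arm_command([
  {"linear":[0,0,0.002],"angular":[0,0,0],"gripper":0.2},
  {"linear":[0,0,0.004],"angular":[0,0,0],"gripper":0.2},
  {"linear":[0,0,0.004],"angular":[0,0,0],"gripper":0.2},
])

```text
time_s: 6.0
position: [0.5051, -0.0051, 0.0156]
tcp_rot: [0.0, 0.073, 0.997, 0.0]
force: [-0.1, -0.1, -2.1]
gripper_width: 0.035
```

arm_command([
  {"linear":[0,0,0],"angular":[0,0,0],"gripper":0.8},
  {"linear":[0,0,0],"angular":[0,0,0],"gripper":0.8},
  {"linear":[0,0,0],"angular":[0,0,0],"gripper":0.8},
  {"linear":[0,0,0],"angular":[0,0,0],"gripper":0.8},
  {"linear":[0,0,-0.03],"angular":[0,0,0],"gripper":0.8},
  {"linear":[0,0,-0.08],"angular":[0,0,0],"gripper":0.8},
  {"linear":[0,0,-0.14],"angular":[0,0,0],"gripper":0.8},
  {"linear":[0,0,-0.2],"angular":[0,0,0],"gripper":0.8},
  {"linear":[0,0,-0.25],"angular":[0,0,0],"gripper":0.8},
  {"linear":[0,0,-0.25],"angular":[0,0,0],"gripper":0.8},
  {"linear":[0,0,-0.25],"angular":[0,0,0],"gripper":0.8},
])

```text
time_s: 7.38
position: [0.5047, -0.0051, 0.2648]
tcp_rot: [-0.0, 0.073, 0.997, -0.0]
force: [-0.1, -0.2, 0.2]
gripper_width: 0.0681
```

```bash
python3 - <<'E'
from h import *
from workcell import r
print(r.get_state()["position"])
c=wrist("w4")
P=c["P"];hsv=cv2.cvtColor(c["image"],cv2.COLOR_RGB2HSV);Z=P[...,2];X,Y=P[...,0],P[...,1]
H,S,V=[hsv[...,i] for i in range(3)]
def comp(n,m):
    k,l,st,ce=cv2.connectedComponentsWithStats(m.astype(np.uint8))
    for i in range(1,k):
        if st[i,4]>80: print(n,ce[i],st[i,4],rect(P[l==i]),np.nanmedian(Z[l==i]))
comp("block",(H>15)&(H<32)&(S>150)&(Z>.038)&(Z<.056)&(V>70))
comp("pipe",((H<14)|(H>175))&(S>100)&(Z>.02)&(Z<.05)&(X>.45))
comp("jig",(Z>.056)&(Z<.072)&(X<.55)&(Y<-.1)&(S<90))
E
```

```text
[ 0.50467196 -0.00511934  0.26476054]
campos [0.42621387 0.00679054 0.40720742] t 7.375
block [480.90425532 105.89361702] 376 (array([478.3, 284. ]), array([43.4, 11.7]), 0.13) 0.04719326086184911
block [256.63184713 160.47388535] 785 (array([506.7,  -5.1]), array([34.7, 42.1]), 81.36) 0.04702927868565998
pipe [256.72590628 214.53934571] 1131 (array([590.9, -17.8]), array([ 21.8, 126.4]), 81.98) 0.034682503984797164
pipe [ 15.87878788 348.34343434] 198 (array([ 769.6, -465.1]), array([19.5, 37.5]), 32.34) 0.04830108295680574
jig [ 83.1591195  134.81886792] 1590 (array([ 443.9, -212.6]), array([71.6, 76.1]), 79.22) 0.06385786820668438
```

View pics/w4.png

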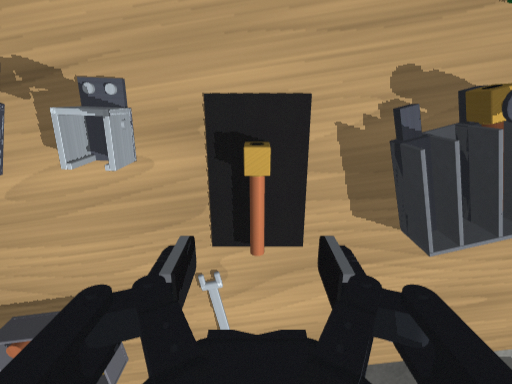

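Milestone check: the block is upright on the mat with its top at 47 mm, at (506,-5), yaw −8.5°. In the wrist view the pipe runs from (257,175) to (257,255), and the small jig at (95,135) has its slot toward image-bottom (+x). Next I'll grasp the pipe 66 mm from the block centre.

```bash
python3 -c "
from h import *
go(.5713,-.0149,.009,-8.5)"
```

```text
lin [-6.820e-02  2.000e-04  2.549e-01] ang [-0.    -0.002  0.003]
```

arm_command([
  {"linear":[-0.05,0,0.03],"angular":[0,0,0],"gripper":0.7},
  {"linear":[-0.068,0,0.08],"angular":[0,0,0],"gripper":0.7},
  {"linear":[-0.068,0,0.13],"angular":[0,0,0],"gripper":0.7},
  {"linear":[-0.068,0,0.18],"angular":[0,0,0],"gripper":0.7},
  {"linear":[-0.068,0,0.22],"angular":[0,0,0],"gripper":0.7},
  {"linear":[-0.068,0,0.245],"angular":[0,0,0],"gripper":0.7},
  {"linear":[-0.068,0,0.254],"angular":[0,0,0],"gripper":0.7},
  {"linear":[-0.068,0,0.254],"angular":[0,0,0],"gripper":0.7},
  {"linear":[-0.068,0,0.254],"angular":[0,0,0],"gripper":0},
  {"linear":[-0.068,0,0.254],"angular":[0,0,0],"gripper":0},
  {"linear":[-0.068,0,0.254],"angular":[0,0,0],"gripper":0},
  {"linear":[-0.068,0,0.254],"angular":[0,0,0],"gripper":0},
])

```text
time_s: 8.93
position: [0.573, -0.0151, 0.0122]
tcp_rot: [0.001, 0.073, 0.997, 0.0]
force: [1.5, 0.3, 3.5]
gripper_width: 0.0201
```

arm_command([
  {"linear":[0,0,0],"angular":[0,0,0],"gripper":0},
  {"linear":[0,0,0],"angular":[0,0,0],"gripper":0},
  {"linear":[0,0,0],"angular":[0,0,0],"gripper":0},
])

```text
time_s: 9.3
position: [0.5731, -0.0151, 0.0119]
tcp_rot: [0.001, 0.073, 0.997, 0.0]
force: [3.4, -0.7, 4.7]
gripper_width: 0.0203
```

arm_command([
  {"linear":[0,0,-0.01],"angular":[0,0,0],"gripper":0},
  {"linear":[0,0,-0.025],"angular":[0,0,0],"gripper":0},
  {"linear":[0,0,-0.045],"angular":[0,0,0],"gripper":0},
  {"linear":[0,0,-0.07],"angular":[0,0,0],"gripper":0},
  {"linear":[0,0,-0.1],"angular":[0,0,0],"gripper":0},
  {"linear":[0,0,-0.12],"angular":[0,0,0],"gripper":0},
  {"linear":[0,0,-0.13],"angular":[0,0,0],"gripper":0},
  {"linear":[0,0,-0.13],"angular":[0,0,0],"gripper":0},
])

```text
time_s: 10.3
position: [0.572, -0.015, 0.1417]
tcp_rot: [0.0, 0.073, 0.997, -0.0]
force: [0.6, 0.4, -4.2]
gripper_width: 0.0202
```

```bash
python3 - <<'E'
from h import *
from workcell import r
c=wrist("w5")
c=r.camera("side");cv2.imwrite("pics/s5.png",cv2.resize(c["image"][130:290,130:350,::-1],None,fx=3.5,fy=3.5))
E
```

```text
campos [ 0.49343129 -0.00310436  0.28406278] t 10.3
```

View pics/s5.png

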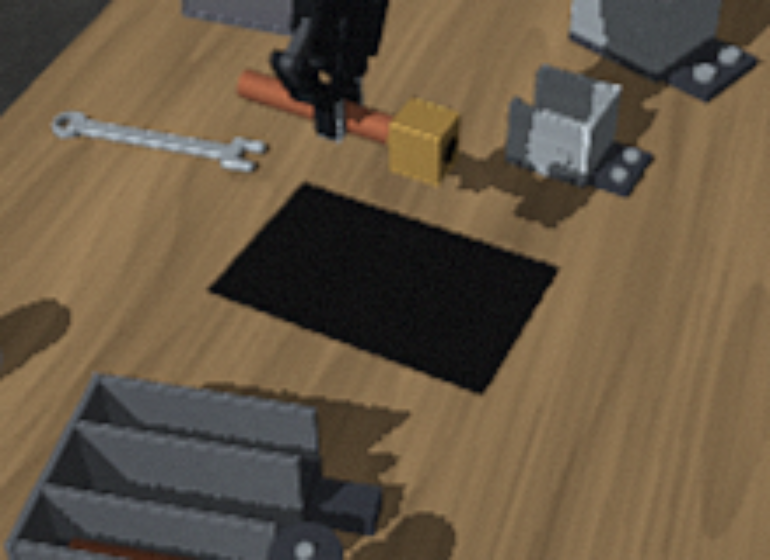

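View pics/w5.png

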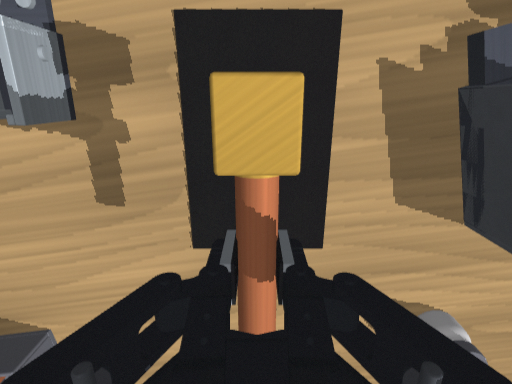

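Now I'll measure the held block's top-face pose (centre and tilt) in the tool frame.

```bash
python3 - <<'E'
from h import *
from workcell import r
c=pickle.load(open("w5.pkl","rb"));P=c["P"];m=np.zeros(P.shape[:2],np.uint8);m[72:174,211:302]=1
hsv=cv2.cvtColor(c["image"],cv2.COLOR_RGB2HSV);H,S=hsv[...,0],hsv[...,1]
y=(m>0)&(H>15)&(H<32)&(S>120)&np.isfinite(P[...,2])
q=P[y]; print(rect(q),np.median(q[:,2]))
A=np.c_[q[:,:2]-q[:,:2].mean(0),np.ones(len(q))];k=np.linalg.lstsq(A,q[:,2],rcond=None)[0]
print("slopes deg",np.degrees(np.arctan(k[:2])),"top z at c",k[2],len(q))
s=r.get_state();print(Rq(s["tcp_rot"]).T@(np.r_[np.array(rect(q)[0])/1000,k[2]]-s["position"]))
E
```

```text
(array([517.2,  -5.1]), array([84.6, 97.9]), 84.47) 0.1744017907661249
slopes deg [-1.70112338 -4.04096073] top z at c 0.1740897698274476 9140
[ 0.05510343  0.00191038 -0.03368196]
```

```bash
python3 - <<'E'
from h import *
from workcell import r
c=pickle.load(open("w5.pkl","rb"));P=c["P"];q=P[78:168,218:296].reshape(-1,3);q=q[np.isfinite(q[:,2])&(abs(q[:,2]-.1744)<.006)]
A=np.c_[q[:,:2]-q[:,:2].mean(0),np.ones(len(q))];k=np.linalg.lstsq(A,q[:,2],rcond=None)[0]
print("slopes deg",np.degrees(np.arctan(k[:2])),k[2])
a=P[...,2];m=(abs(a-.1744)<.006);m[:60]=0;m[185:]=0;q=P[m];print(rect(q))
s=r.get_state();R_=rect(q)[0]/1000;print(Rq(s["tcp_rot"]).T@(np.r_[R_,k[2]]-s["position"]), s["position"])
E
```

```text
slopes deg [ 1.16968794 -0.24153314] 0.17443938788080796
(array([503.9,  -4.9]), array([36.2, 39.8]), 81.56)
[ 0.06829105  0.00016896 -0.03400839] [ 0.57137724 -0.01502354  0.14031312]
```

```bash
python3 -c "
from h import *
go(.5101,-.2253,.14,-10.8)"
```

```text
lin [ 0.03   -0.217   0.0004] ang [-0.    -0.002  0.054]
```

arm_command([
  {"linear":[0.007,-0.04,0],"angular":[0,0,0.02],"gripper":0},
  {"linear":[0.014,-0.085,0],"angular":[0,0,0.04],"gripper":0},
  {"linear":[0.02,-0.13,0],"angular":[0,0,0.054],"gripper":0},
  {"linear":[0.027,-0.175,0],"angular":[0,0,0.054],"gripper":0},
  {"linear":[0.03,-0.205,0],"angular":[0,0,0.054],"gripper":0},
  {"linear":[0.03,-0.217,0],"angular":[0,0,0.054],"gripper":0},
  {"linear":[0.03,-0.217,0],"angular":[0,0,0.054],"gripper":0},
  {"linear":[0.03,-0.217,0.02],"angular":[0,0,0.054],"gripper":0},
  {"linear":[0.03,-0.217,0.04],"angular":[0,0,0.054],"gripper":0},
  {"linear":[0.03,-0.217,0.04],"angular":[0,0,0.054],"gripper":0},
  {"linear":[0.03,-0.217,0.04],"angular":[0,0,0.054],"gripper":0},
])

```text
time_s: 11.78
position: [0.5112, -0.2246, 0.1019]
tcp_rot: [0.0, 0.094, 0.996, 0.0]
force: [0.5, 0.0, -3.7]
gripper_width: 0.0197
```

```bash
python3 - <<'E'
from h import *
from workcell import r
c=wrist("w6");P=c["P"]
s=r.get_state();print(s["position"])
Z=P[...,2];hsv=cv2.cvtColor(c["image"],cv2.COLOR_RGB2HSV);S=hsv[...,1];H=hsv[...,0]
def comp(n,m):
    k,l,st,ce=cv2.connectedComponentsWithStats(m.astype(np.uint8))
    for i in range(1,k):
        if st[i,4]>150: print(n,ce[i],st[i,4],rect(P[l==i]),np.nanmedian(Z[l==i]))
comp("block",(abs(Z-.134)<.006)&(H>12)&(H<34)&(S>110))
comp("jig",(abs(Z-.064)<.005)&(S<90))
go(.5101,-.2253,.018,-10.8)
c=r.camera("side");cv2.imwrite("pics/s6.png",cv2.resize(c["image"][90:250,200:400,::-1],None,fx=3.5,fy=3.5))
E
```

```text
campos [ 0.43316873 -0.20946895  0.24427348] t 11.775
[ 0.51137487 -0.22494349  0.1022152 ]
block [256.31323498 122.5504597 ] 9354 (array([ 443.7, -211.7]), array([35.9, 40.1]), 79.34) 0.13462954110353842
jig [ 13.67177033 130.35550239] 2090 (array([ 429.7, -369.6]), array([ 12.3, 108.5]), 69.42) 0.06412928811193414
jig [252.52068696  88.69242779] 3843 (array([ 443.6, -212.6]), array([70.3, 76.1]), 79.58) 0.06388493707374196
lin [ 0.0013 -0.0006  0.0842] ang [-0.     0.002  0.001]
```

View pics/w6.png

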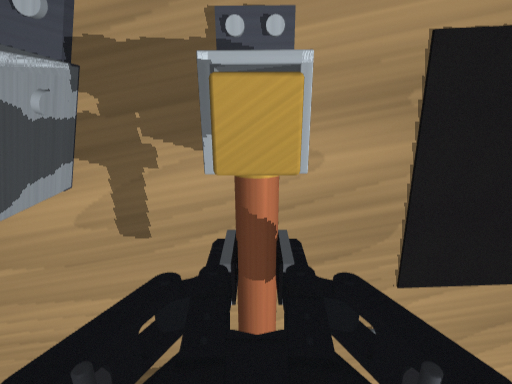

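View pics/s6.png

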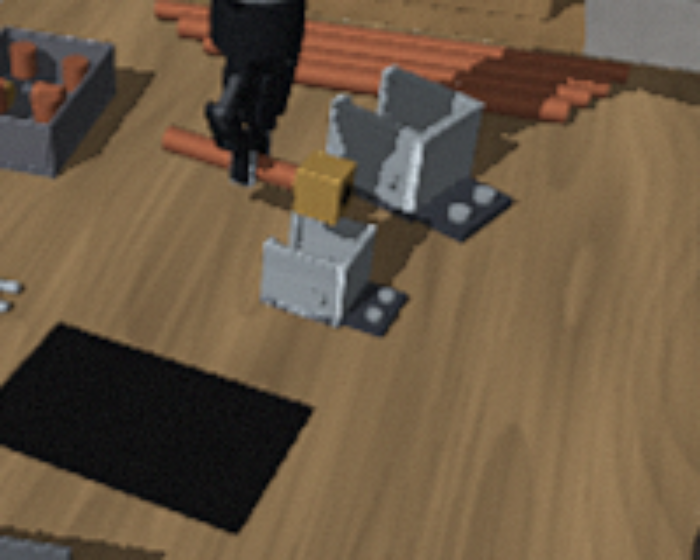

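The block and jig top centres agree within 1 mm: (443.7,−211.7) against (443.6,−212.6). In the wrist view the block is centred inside the pocket walls, and I'm lowering it.

arm_command([
  {"linear":[0,-0.001,0.015],"angular":[0,0,0],"gripper":0},
  {"linear":[0,-0.001,0.03],"angular":[0,0,0],"gripper":0},
  {"linear":[0,-0.001,0.042],"angular":[0,0,0],"gripper":0},
  {"linear":[0,-0.001,0.052],"angular":[0,0,0],"gripper":0},
  {"linear":[0,-0.001,0.062],"angular":[0,0,0],"gripper":0},
  {"linear":[0,-0.001,0.07],"angular":[0,0,0],"gripper":0},
  {"linear":[0,-0.001,0.076],"angular":[0,0,0],"gripper":0},
  {"linear":[0,-0.001,0.079],"angular":[0,0,0],"gripper":0},
  {"linear":[0,-0.001,0.079],"angular":[0,0,0],"gripper":0},
  {"linear":[0,-0.001,0.079],"angular":[0,0,0],"gripper":0},
])

```text
time_s: 13.12
position: [0.5107, -0.2264, 0.0226]
tcp_rot: [0.0, 0.094, 0.996, -0.0]
force: [-0.3, -0.2, -3.7]
gripper_width: 0.0201
```

arm_command([
  {"linear":[0,0,0.002],"angular":[0,0,0],"gripper":0},
  {"linear":[0,0,0.003],"angular":[0,0,0],"gripper":0},
  {"linear":[0,0,0.003],"angular":[0,0,0],"gripper":0},
  {"linear":[0,0,0.003],"angular":[0,0,0],"gripper":0},
])

```text
time_s: 13.62
position: [0.5105, -0.2263, 0.0193]
tcp_rot: [-0.0, 0.094, 0.996, 0.0]
force: [-0.1, -0.4, -3.4]
gripper_width: 0.0198
```

arm_command([
  {"linear":[0,0,0.002],"angular":[0,0,0],"gripper":0},
  {"linear":[0,0,0.002],"angular":[0,0,0],"gripper":0},
  {"linear":[0,0,0.002],"angular":[0,0,0],"gripper":0},
])

```text
time_s: 14.0
position: [0.5109, -0.2264, 0.0177]
tcp_rot: [0.0, 0.094, 0.996, -0.0]
force: [0.0, 0.7, -0.0]
gripper_width: 0.0198
```

Contact: the wrist force has dropped to 0. Releasing and backing off.

arm_command([
  {"linear":[0,0,0],"angular":[0,0,0],"gripper":0.7},
  {"linear":[0,0,0],"angular":[0,0,0],"gripper":0.7},
  {"linear":[0,0,0],"angular":[0,0,0],"gripper":0.7},
  {"linear":[0,0,0],"angular":[0,0,0],"gripper":0.7},
  {"linear":[0,0,-0.03],"angular":[0,0,0],"gripper":0.7},
  {"linear":[0,0,-0.08],"angular":[0,0,0],"gripper":0.7},
  {"linear":[0,0,-0.14],"angular":[0,0,0],"gripper":0.7},
  {"linear":[0,0,-0.2],"angular":[0,0,0],"gripper":0.7},
  {"linear":[0,0,-0.2],"angular":[0,0,0],"gripper":0.7},
  {"linear":[0,0,-0.2],"angular":[0,0,0],"gripper":0.7},
])

```text
time_s: 15.25
position: [0.5105, -0.2263, 0.2171]
tcp_rot: [0.0, 0.094, 0.996, -0.0]
force: [0.4, -0.2, 0.6]
gripper_width: 0.0598
```

```bash
python3 - <<'E'
from h import *
from workcell import r
c=wrist("w7");P=c["P"]
Z=P[...,2];hsv=cv2.cvtColor(c["image"],cv2.COLOR_RGB2HSV);S=hsv[...,1];H=hsv[...,0]
def comp(n,m):
    k,l,st,ce=cv2.connectedComponentsWithStats(m.astype(np.uint8))
    for i in range(1,k):
        if st[i,4]>100:
            q=P[l==i]; A=np.c_[q[:,:2],np.ones(len(q))];kk=np.linalg.lstsq(A,q[:,2],rcond=None)[0]
            print(n,ce[i],st[i,4],rect(q),np.nanmedian(Z[l==i]),np.degrees(kk[:2]))
comp("block",(abs(Z-.052)<.007)&(H>12)&(H<34)&(S>110))
comp("jig",(abs(Z-.064)<.005)&(S<90))
c=r.camera("side");cv2.imwrite("pics/s7.png",c["image"][:,:,::-1])
E
```

```text
campos [ 0.43253864 -0.21103843  0.35953254] t 15.25
block [256.40559441 108.76534577] 1287 (array([ 444.1, -213.7]), array([35.8, 39.4]), 79.1) 0.05190196323834101 [ 0.22488874 -0.16822762]
jig [ 21.54172185 108.17086093] 755 (array([ 398.6, -451.5]), array([10.1, 94.4]), 69.53) 0.06402645089184744 [ 0.09569593 -0.08481577]
jig [257.36722222 100.58055556] 1800 (array([ 443.9, -213. ]), array([70.3, 75.5]), 79.28) 0.06389299590020073 [-0.03416343 -0.05142158]
jig [107.89217759 121.6384778 ] 473 (array([ 430.4, -369.8]), array([  2.4, 107.6]), 64.17) 0.06430353673736472 [ 8.64862165 17.43870122]
```

View pics/w7.png

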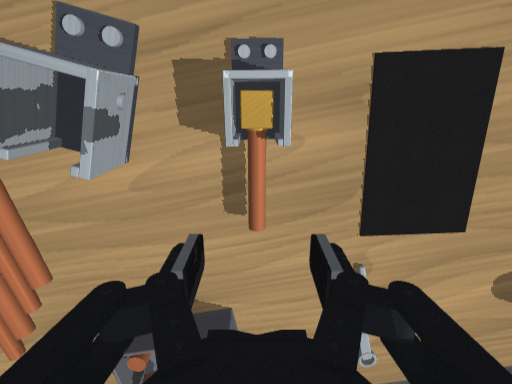

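View pics/s7.png

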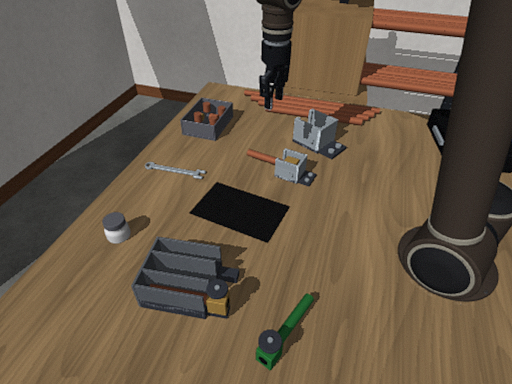

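The block is seated: its top is at 51.9 mm (52 expected), level and within 1 mm of the pocket centre, with the pipe out through the slot. In the side view the valve is unmoved at (217,295). Handing in.

```bash
python3 -c "
from workcell import r
print(r.finish_job())"
```

```text
the job is handed in; nothing more can be done
None
```

I laid the plain pipe block right way up on the mat, let go, then picked it up by its pipe and set it down in the small jig. I handed the job in at about 15 s of the 64 s allowed; the hand-in reports no verdict.

- **On the mat:** after release the block stood level, with its top at 47 mm as expected, near the mat's centre line and well inside its edges.
- **In the jig:** the block's top is at 51.9 mm (52 mm expected when fully down). It is within 1 mm of the pocket centre and level to about 0.3°. The pipe is out through the slot, and the gripper is clear, about 0.2 m above.
- **Valve:** it looks unmoved in the side view. I judged this by eye and did not measure it.

No check failed. The first top-camera estimate of the jig was about 4 mm off the later ones in x, so I used the wrist and side values. One held-block tilt fit was spoiled by edge pixels; the redone fit gave about 1°.

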